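Mount a printed plaque for curing and set the timer

TASK

Get the wide printed plaque ready for curing: lift it out of the drying rack and stand it fully down in the slot of the curing stand, in the middle, beside the upright wooden tongue. Then take the spring clamp off its parking rail and clip it down over the top of tongue and plaque together, near the middle, so that it grips both squarely, and let go; last, turn the timer dial so that its pointer is on the one long mark. Leave the small plaque standing in the rack.

Things in the scene. Friction and masses are not known exactly. Their poses are not given: they have to be found in the camera images.
- plaque_center (a point): Centre of the wide grey plaque: plate 8 mm thick (x), 64 mm wide (y), 80 mm tall (z), about 50 g. Starts upright in one rack slot, lower edge 12 mm above the table. Take it from above by its two narrow side edges (64 mm apart along y), which stay free beside rack and tongue; fingers on its flat faces would meet the tongue.
- small_plaque_center (a point): Centre of the other plaque, 8 mm thick, 40 mm wide, 50 mm tall, in the rack's other slot 60 mm away along x. Leave it.
- rack: Fixed drying rack; origin under its base at table height. Base 130 x 70 mm, 12 mm thick; two slots along y at x -30 and +30 mm; slot walls only 30 mm wide along y, tops 32 mm above the table. Which plaque is in which slot varies.
- curer: Fixed curing stand; origin underneath, x across the slot, y along it. Base plate 12 mm thick. Wooden tongue x -8 to 0 mm, y -20 to 20, top at z 88. Slot beside it x 0 to 10, floor z 12, ends open; lip x 10 to 16, y -18 to 18, up to z 36, then flaring out to x 18 at z 51 as a funnel. Seated plaque: centre x 4 to 6, y 0, z 52, top z 92; let go it may lean 0.1 rad. Light bar x 98 to 125, 46 mm high.
- clamp_pivot (a point): Hinge pin centre of the black spring clamp (like a big clothes peg, 70 g); x is the hinge axis, z up. Jaws 22 mm wide reach 42 mm below it, flat handles 22 mm wide rise 50 mm above it. At rest the handles flare to 59 mm across (along y) at the top. The throat is 6 mm below the pivot: pushed fully down, the pivot is 6 mm above the edge. Same after a half turn. Starts clipped fully down on the rail.
- clamp_jaw (a joint): Clamp opening, rad: 0 gripping 16 mm (the rail, or tongue and plaque together), -0.4 shut. Squeezing the handles along y opens the jaws; at the stop, 0.56, the handles are parallel, 31 mm across, and the jaw tips 39 mm apart. It takes 8 to 14 N at 35 mm above the pivot; a grip of 25 to 30 N holds it open to carry. Let go, it snaps shut by its spring.
- rail: Fixed parking rail, origin underneath: base 100 x 60 x 10 mm with an upright wooden strip, 80 mm long (x), 16 mm thick (y), top 65 mm above the table. Lift the opened clamp 45 mm or more to clear it.
- dial_grip (a point): On the timer dial's axis at grip height, 87 mm above the table. Black grip bar 42 mm long, 14 mm wide, from 25 mm below to 7 mm above this point; it lies along this point's x, which turns with the dial; pinch it across. A white line on it points to this point's -x. It stands on a fixed grey box 115 mm square, 50 mm high, with nine marks 0.3 rad apart; the fifth is long and broad.
- dial (a joint): Dial angle, rad, growing clockwise seen from above: 0 at the first mark, 1.2 at the long mark, stop at 2.6. Starts between 0 and 0.5. Stays where left (friction 0.03 N m).

How it is judged:
On the way, in this order (a step that is already met when the one before it is completed fails the run):
1. the wide plaque stands fully down in the slot of the curing stand, beside the tongue and near its middle, let go (x of plaque_center in the frame of curer between -0.002 and 0.014 m and y of plaque_center in the frame of curer between -0.012 and 0.012 m and z of plaque_center in the frame of curer between 0.047 and 0.057 m and angle between plaque_center's own z axis and vertical below 0.15 rad and angle between the x axis of plaque_center and the x axis of curer, either way round below 0.2 rad and contact force between the fingers and plaque below 0.3 N), for 0.2 s.
2. the clamp grips tongue and plaque together from above, near the middle, let go (x of plaque_center in the frame of curer between -0.002 and 0.014 m and y of plaque_center in the frame of curer between -0.012 and 0.012 m and z of plaque_center in the frame of curer between 0.047 and 0.057 m and angle between plaque_center's own z axis and vertical below 0.15 rad and angle between the x axis of plaque_center and the x axis of curer, either way round below 0.2 rad and y of clamp_pivot in the frame of curer between -0.015 and 0.015 m and x of clamp_pivot in the frame of curer between -0.015 and 0.015 m and z of clamp_pivot in the frame of curer between 0.094 and 0.124 m and angle between the x axis of clamp_pivot and the y axis of curer, either way round below 0.3 rad and contact force between clamp and plaque above 1.5 N and contact force between clamp and curer above 1.5 N and contact force between the fingers and clamp below 0.3 N), for 0.2 s.
3. the dial is at the long mark (value of joint dial between 1.07 and 1.33 rad), for 0.2 s.
At the end, for the whole second after the job is handed in: Plaque on the slot floor (5 mm), within 12 mm of the middle, upright within 0.15 rad; clamp free, at rest, gripping plaque and tongue (1.5 N each), pivot within 15 mm of the middle, 2 to 32 mm above the plaque, square within 0.3 rad; dial 1.2 within 0.13 rad; small plaque upright in place (all of step 2 and all of step 3 and velocity of joint dial between -0.1 and 0.1 rad/s and linear speed of clamp below 0.02 m/s and distance of small_plaque_center from where it was at the start of the episode below 0.03 m and angle between small_plaque_center's own z axis and vertical below 0.3 rad); the robot touches nothing.
It fails at once if the small plaque is moved more than 30 mm from its place in the rack (distance of small_plaque_center from where it was at the start of the episode above 0.03 m).
It also fails if it takes over 72 s, if anything falls off the work surface, if the arm or the gripper's body presses on something with over 40 N, if the wrist force passes 120 N, or if a joint passes its speed limit or range.

ROBOT

A 6-joint arm with a two-finger parallel gripper is mounted at the origin on the work surface. World frame = base frame: x ahead of the robot, y to its left, z up, the work surface at z = 0. Lengths are in m, angles in rad, forces in N, time in s.
With the tool pointing down it reaches from about 0.325 to 0.775 m from the base axis. Payload 5.5 kg.
Tool frame: the origin (TCP) lies between the finger pads; the fingertips stand 8 mm ahead of it and the grasp point (between the pads) lies 11 mm behind it (tcp_to_tips is the distance from the TCP to the fingertips, in m); z points along the fingers, y is the line along which they close (so a half turn about z gives the same grasp; the last joint's range is limited). The gripper opens to 88 mm and grips with 3 to 60 N. Pads are 20 mm wide; open, the fingers measure 115 mm over their backs; the gripper's body (75 mm by 178 mm) begins 61 mm behind the grasp point.
Start: joints at [1.086, 0.091, 1.231, -0, 1.82, -0.057], TCP at [0.249, 0.546, 0.231] pointing down, gripper open.
Joint ranges: [-2.87, 2.87], [-0.86, 2.18], [0.17, 2.46], [-1.51, 4.65], [0.06, 2.69], [-2.65, 2.65]. Speed limits (rad/s): [2.57, 2.57, 3.01, 3.14, 3.14, 3.14].

INTERFACE

Orientations are given as a unit quaternion [w, x, y, z].
In Python, from bench import * gives the robot as it stands. Calls block until the motion is done:
- move_to(position, orientation): joint-space move of the TCP to a pose.
- move_l(position, speed=0.15, orientation=None): straight line of the TCP; orientation=None keeps the orientation; speed is the mean speed in m/s.
- movej(angles): joint-space move.
- gripper_open() and close(): open the fingers fully, or close them until they stop; the grip force is fixed at half the most.
- hold(seconds).
- inverse_kinematics(position, orientation): joint angles nearest the present ones, or None.
- state(): the state.
- get_image(name): name is "scene" or "side" or "wrist"; returns a dict with "frame" (384x512x3 uint8, blue, green, red), "depth" (384x512 float32, m along the optical axis (not along the pixel's ray), 0 where there is no reading), "camera_matrix" (3x3 intrinsics, pixels), "view" (4x4, takes a point from world to camera coordinates). Camera axes: x right, y up, looking along -z (the intrinsics and any distortion apply to the point x, -y, -z); pixel columns grow to the right and rows downward; lengths in m; the calibration is good to about 2 mm. The wrist camera is an equidistant fisheye: a pixel r from the principal point sees the ray r / f radians off the axis. A picture is of the moment at which its call begins.
A pose or a line that the arm cannot do raises IKError and nothing moves.
- job_done(): hands the job in; it is judged then, once.
The state is a dict: "time": time; "joint_pos": joint angles; "dq": joint speeds; "joint_torque": joint torques, N m; "ee_pos": TCP position; "ee_rot": TCP orientation; "ft_force": force on the tool from outside, world axes, zero at the start; "moment": the same for the moment, N m; "finger_gap": finger opening in m; "finger_force": force on a finger pad.
Only numpy, scipy, OpenCV 4.12 (cv2) and the standard library are available. Lean on these libraries where they do the work, as an engineer would, in place of code of your own. Each camera call takes 0.05 s, during which the arm holds its last target. There are 200 camera calls.

## Working session

There is one attempt and no reset: what is moved stays moved. The work goes in short steps, each a Python script; the robot and the scene stay as the last script left them, time stands still between calls to the robot, and variables do not carry over. Pictures are saved under pics/ and viewed, at most 10 in all, crops included, and the job is handed in when it is done.

```bash
ls; mkdir -p pics; cat > h.py <<'E'
from bench import *
import numpy as np, cv2
from scipy.spatial.transform import Rotation as R
def cloud(name):
    im=get_image(name); K=np.array(im["camera_matrix"]); V=np.array(im["view"]); d=im["depth"]
    v,u=np.mgrid[:d.shape[0],:d.shape[1]]
    P=np.stack([(u-K[0,2])/K[0,0]*d,-(v-K[1,2])/K[1,1]*d,-d],-1)
    W=(P-V[:3,3])@V[:3,:3]
    W[d<=0]=np.nan
    return im["frame"],W
def down(a):
    "tool down, closing line (tool y) along world direction angle a"
    y=np.array([np.cos(a),np.sin(a),0]); z=np.array([0,0,-1.]); x=np.cross(y,z)
    q=R.from_matrix(np.stack([x,y,z],1)).as_quat(); return [float(q[3]),*map(float,q[:3])]
E
python3 - <<'E'
from h import *
s=state(); print(s)
a=[cloud(n) for n in("scene","side")]
for n,(f,W) in zip(("scene","side"),a): np.savez(n,f=f,W=W); cv2.imwrite(f"pics/{n}0.png",f)
E
```

```text
pics
{'time': 0.0, 'joint_pos': array([ 1.08629725e+00,  9.18306163e-02,  1.23187672e+00,  3.69436438e-06,
        1.81977777e+00, -5.67128974e-02]), 'dq': array([ 0.00055966,  0.0017641 , -0.00031713,  0.00017957,  0.00176309,
        0.00054999]), 'joint_torque': array([ 1.07651147e-04, -4.46470106e+01, -4.06432128e+01,  6.96879113e-02,
        2.99651502e-02, -1.58681869e-04]), 'ee_pos': array([0.24879338, 0.54568397, 0.22952894]), 'ee_rot': array([-2.54667428e-04,  2.12265333e-01,  9.77211611e-01, -9.11317410e-04]), 'ft_force': array([ 0.25537559,  0.50053693, -0.36597631]), 'moment': array([ 0.00225501, -0.01902135,  0.00604067]), 'finger_force': 0.0, 'finger_gap': 0.08808480249626721}
```

View pics/scene0.png

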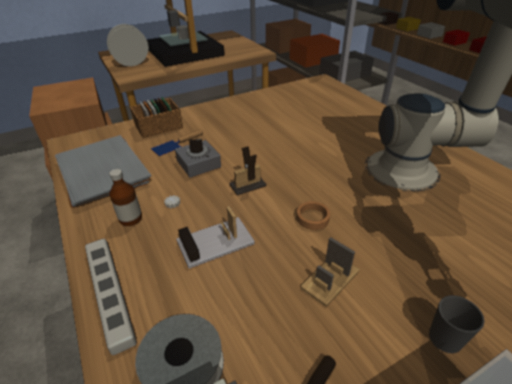

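View pics/side0.png

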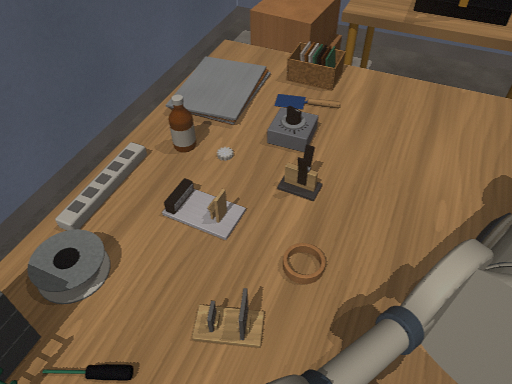

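```bash
python3 - <<'E'
import numpy as np,cv2
# top-down map merged from both cameras: x 0..0.8? , y -0.6..0.6
H=np.zeros((600,800,3),np.uint8); Z=np.full((600,800),-1.)
for n in("scene","side"):
    d=np.load(n+".npz"); W=d["W"].reshape(-1,3); f=d["f"].reshape(-1,3)
    ok=~np.isnan(W[:,0]); W=W[ok]; f=f[ok]
    r=(600-(W[:,0]-0.1)/0.7*600).astype(int); c=(400-W[:,1]/0.7*600).astype(int)
    m=(r>=0)&(r<600)&(c>=0)&(c<800)&(W[:,2]<.2)&(W[:,2]>.006)
    for i in np.where(m)[0]:
        if W[i,2]>Z[r[i],c[i]]: Z[r[i],c[i]]=W[i,2]
g=np.clip(Z/0.15*255,0,255).astype(np.uint8); H=cv2.applyColorMap(g,cv2.COLORMAP_JET); H[Z<0]=0
for k in range(8):
    y=600-int(k*.1/.7*600); cv2.line(H,(0,y),(8,y),(255,255,255),1); cv2.putText(H,f"{.1+.1*k:.1f}",(10,y),0,.4,(255,)*3)
for k in range(-4,5):
    x=400-int(k*.1/.7*600); cv2.putText(H,f"{.1*k:.1f}",(x,595),0,.4,(255,)*3)
cv2.imwrite("pics/map.png",H)
E
```

```text
(no output)
```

View pics/map.png

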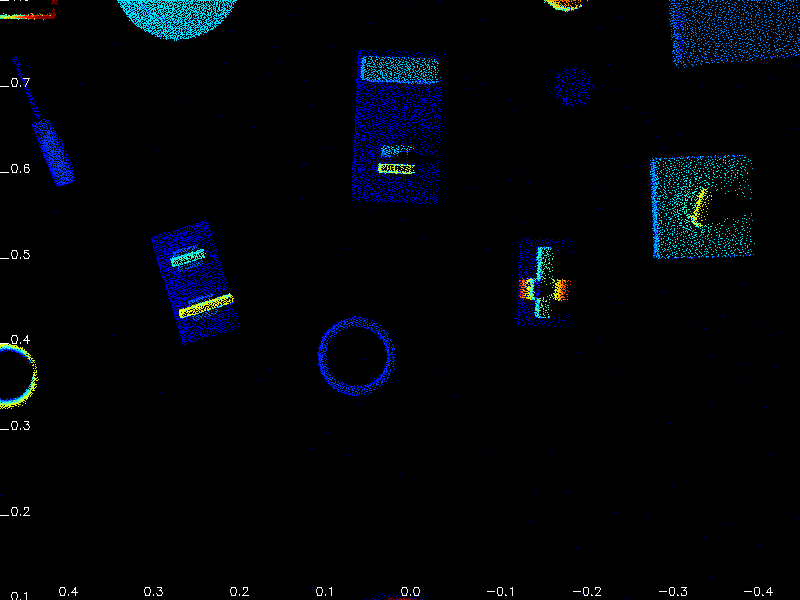

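The top-down map shows the wide plaque at about (0.44, 0.24), the small plaque at (0.50, 0.26) and the tongue at (0.60, 0.02). The clamp is at (0.46, -0.155) and the dial at about (0.55, -0.33). Next I fit precise poses.

```bash
cat > fit.py <<'E'
import numpy as np,cv2
D={n:np.load(n+".npz") for n in("scene","side")}
def pts(n,x0,x1,y0,y1,z0,z1):
    W=D[n]["W"].reshape(-1,3)
    m=(W[:,0]>x0)&(W[:,0]<x1)&(W[:,1]>y0)&(W[:,1]<y1)&(W[:,2]>z0)&(W[:,2]<z1)
    return W[m]
def show(t,*b):
    for n in("scene","side"):
        p=pts(n,*b)
        if len(p)<8: print(t,n,len(p)); continue
        (c,s,a)=cv2.minAreaRect((p[:,:2]*1000).astype(np.float32))
        l=cv2.fitLine((p[:,:2]*1000).astype(np.float32),cv2.DIST_HUBER,0,.01,.01).ravel()
        print(t,n,len(p),"c",np.round(c,1),"size",np.round(s,1),"a",round(a,1),"line",np.round(np.degrees(np.arctan2(l[1],l[0])),1),"zmed",np.round(np.median(p[:,2])*1000,1),np.round(p[:,2].max()*1000,1))
show("plaque top",.40,.48,.18,.30,.085,.1)
show("plaque body",.40,.48,.18,.30,.05,.1)
show("small top",.47,.54,.20,.32,.055,.07)
show("rack base",.35,.6,.15,.35,.008,.016)
show("tongue top",.57,.612,-.05,.06,.083,.1)
show("tongue body",.57,.612,-.05,.06,.06,.1)
show("lip",.612,.65,-.05,.06,.03,.056)
show("bar",.68,.76,-.05,.08,.040,.052)
show("curerbase",.53,.76,-.06,.1,.008,.016)
show("railtop",.40,.54,-.2,-.1,.06,.068)
show("railbase",.40,.54,-.2,-.1,.006,.014)
show("handles",.40,.54,-.22,-.08,.09,.15)
show("clamptop",.40,.54,-.22,-.08,.11,.15)
show("dialbox",.45,.65,-.45,-.22,.046,.054)
show("dialbar",.45,.65,-.45,-.22,.088,.1)
show("dialbar+",.45,.65,-.45,-.22,.065,.1)
E
python3 fit.py
```

```text
plaque top scene 154 c [443.9 225.9] size [10.4 64.7] a 18.3 line -72.1 zmed 92.4 95.8
plaque top side 169 c [441.9 225.9] size [ 8.1 64.5] a 17.3 line -72.6 zmed 93.5 96.2
plaque body scene 455 c [444.  225.9] size [10.4 65.1] a 18.3 line -72.6 zmed 76.7 95.8
plaque body side 263 c [441.7 226. ] size [ 8.6 64.8] a 16.9 line -73.6 zmed 92.5 96.2
small top scene 101 c [499.7 246.7] size [10.3 40.6] a 15.2 line -71.8 zmed 62.5 66.1
small top side 106 c [497.9 247.5] size [ 8.4 39.6] a 17.5 line -72.6 zmed 63.3 66.6
rack base scene 833 c [471.4 238.6] size [131.9  70.1] a 17.4 line 1.6 zmed 13.7 16.0
rack base side 1720 c [469.8 238.3] size [130.4  71.9] a 17.0 line 21.3 zmed 13.6 16.0
tongue top scene 53 c [603.8   3.7] size [40.5  8.6] a 87.8 line -89.9 zmed 89.2 91.9
tongue top side 74 c [602.6   4.6] size [40.7  9.1] a 87.0 line 85.1 zmed 88.8 92.3
tongue body scene 108 c [604.    4.4] size [41.8  9. ] a 87.8 line -89.3 zmed 82.5 91.9
tongue body side 158 c [602.2   4.6] size [40.5  9.6] a 89.2 line 85.1 zmed 81.7 92.3
lip scene 47 c [624.2   4.2] size [34.9 11.9] a 88.2 line -84.4 
[... 924 characters left out ...]
d 109.3 127.1
clamptop scene 73 c [ 463.5 -169.2] size [59.6 22. ] a 89.7 line 88.0 zmed 119.2 125.0
clamptop side 110 c [ 461.2 -167.4] size [56.6 22.5] a 89.7 line 86.9 zmed 119.4 127.1
dialbox scene 461 c [ 560.8 -353.3] size [114.7 118.2] a 1.7 line -33.6 zmed 51.7 54.0
dialbox side 650 c [ 557.2 -352.7] size [115.2 118.8] a 2.2 line 41.2 zmed 51.9 54.0
dialbar scene 53 c [ 558.8 -353.3] size [16.9 38.4] a 66.2 line -19.0 zmed 94.8 97.9
dialbar side 77 c [ 558.4 -352.3] size [15.2 43. ] a 70.9 line -14.3 zmed 95.0 99.2
dialbar+ scene 157 c [ 561.6 -346.5] size [29.  41.9] a 76.1 line -16.4 zmed 81.3 97.9
dialbar+ side 207 c [ 557.5 -347.8] size [43.2 31.9] a 1.3 line -16.5 zmed 81.7 99.2
```

```bash
cat >> h.py <<'E'
CA=np.radians(-2.4); CO=np.array([.6072,.0040])
def cur(x,y,z,dz=0):
    c,s=np.cos(CA),np.sin(CA); return [CO[0]+c*x-s*y,CO[1]+s*x+c*y,z]
def rep(t):
    s=state(); print(t,round(s["time"],2),"ee",np.round(s["ee_pos"]*1000,1),"F",np.round(s["ft_force"],1),"gap",round(s["finger_gap"]*1000,1),"ff",round(float(s["finger_force"]),1))
E
python3 - <<'E'
from h import *
qp=down(np.radians(107.4)); qc=down(CA+np.pi/2)
p=[.4430,.2259]
move_to([*p,.15],qp); rep("above")
move_l([*p,.061],.12); rep("at")
close(); rep("closed")
move_l([*p,.17],.15); rep("lift")
a=cur(.0085,0,.17)
print(inverse_kinematics(a,qc))
move_to(a,qc); rep("over")
f,W=cloud("scene"); np.savez("scene1",f=f,W=W)
f2,W2=cloud("side"); np.savez("side1",f=f2,W=W2)
cv2.imwrite("pics/a1.png",np.hstack([cv2.resize(f[150:310,120:300],None,fx=2.2,fy=2.2),cv2.resize(f2[100:260,130:310],None,fx=2.2,fy=2.2)])[:, :800])
E
```

```text
above 1.52 ee [443.  226.5 150.3] F [-0.3  0.1 -0. ] gap 87.7 ff 0.0
at 2.42 ee [443.5 226.2  61.9] F [-0.4  0.6  0.7] gap 87.7 ff 0.0
closed 2.92 ee [443.2 226.   61.5] F [0.1 0.2 2.6] gap 63.8 ff 30.0
lift 3.79 ee [442.6 225.7 168.7] F [-0.6  0.1 -0.4] gap 64.0 ff 30.0
[-4.93309425e-02  1.29528662e-01  1.29653342e+00 -4.44089210e-16
  1.71553057e+00 -1.57823937e+00]
over 4.88 ee [615.3   4.8 169.9] F [0.3 0.4 0.2] gap 63.8 ff 30.0
```

View pics/a1.png

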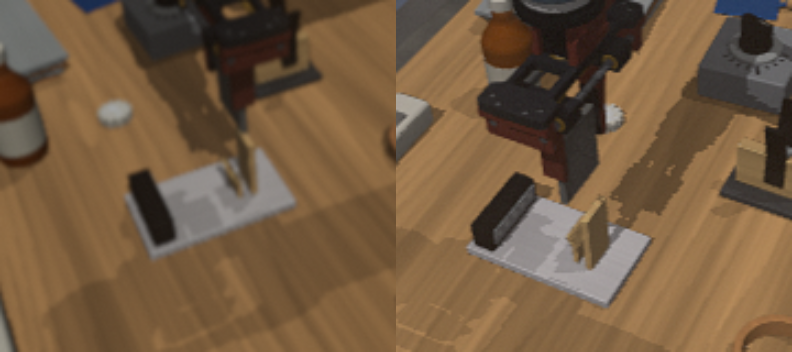

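The picture shows the plaque in the fingers, hanging above the slot, with tongue and lip free below. I measure its pose in hand, then insert it.

```bash
python3 - <<'E'
import numpy as np
CA=np.radians(-2.4); CO=np.array([.6072,.0040])
for n in("scene1","side1"):
    W=np.load(n+".npz")["W"].reshape(-1,3)
    d=W[:,:2]-CO; x=(d[:,0]*np.cos(CA)+d[:,1]*np.sin(CA))*1000; y=(-d[:,0]*np.sin(CA)+d[:,1]*np.cos(CA))*1000; z=W[:,2]*1000
    for z0,z1 in((118,124),(124,130),(130,136),(136,142),(142,148)):
        m=(abs(x-8)<20)&(abs(y)<29)&(z>z0)&(z<z1)
        if m.sum()>5: print(n,z0,m.sum(),"x pct",np.round(np.percentile(x[m],[5,50,95]),1),"y",np.round(np.percentile(y[m],[2,98]),1),"slope",np.round(np.polyfit(y[m],x[m],1)[0],3))
    for t,b in(("tongue",(-14,3,60,95)),("tonguetop",(-14,3,86,95)),("lip",(3,25,40,56))):
        m=(x>b[0])&(x<b[1])&(abs(y)<25)&(z>b[2])&(z<b[3])
        if m.sum()>5:print(n,t,m.sum(),np.round(np.percentile(x[m],[3,50,97]),1),np.round(np.percentile(y[m],[3,97]),1))
    m=(abs(x-8)<20)&(abs(y)<29)&(z>105)&(z<160); print(n,"zmin",np.round(np.sort(z[m])[:5],1))
E
```

```text
scene1 124 13 x pct [11.3 11.6 12. ] y [-22.9  27.6] slope 0.003
scene1 130 20 x pct [10.9 11.5 12.2] y [-26.8  27.6] slope 0.008
scene1 136 15 x pct [11.  11.6 12.3] y [-27.8  23.5] slope 0.004
scene1 142 11 x pct [11.4 11.7 12.6] y [-26.1  20.9] slope 0.011
scene1 tongue 95 [-6.6 -0.3  0.9] [-16.7  20.5]
scene1 tonguetop 32 [-6.6 -2.5  0.7] [-12.7  20.7]
scene1 lip 36 [13.5 19.1 22.4] [-14.2  18. ]
scene1 zmin [124.6 125.1 125.2 125.3 126.2]
side1 124 30 x pct [1.6 2.7 3.6] y [-26.4  27.6] slope 0.001
side1 130 27 x pct [1.8 2.8 3.8] y [-28.2  25.7] slope -0.016
side1 136 29 x pct [1.6 2.6 3.7] y [-24.9  26.5] slope -0.01
side1 142 33 x pct [1.7 2.7 3.6] y [-28.1  28.3] slope -0.013
side1 tongue 155 [-9.3 -7.7 -1.4] [-18.1  20. ]
side1 tonguetop 63 [-9.1 -5.8 -1.1] [-19.2  19.5]
side1 lip 58 [11.  15.5 20.8] [-12.2  18.2]
side1 zmin [123.6 123.9 124.8 125.  125.1]
```

```bash
python3 - <<'E'
from h import *
o=.0013
move_l(cur(.008+o,0,.17),.15); rep("al")
def go(x,zb,sp):   # plaque centre x, lower edge height
    move_l(cur(x+o,0,zb+.049),sp); rep(f"zb{zb}")
go(.008,.092,.12); 
for x,z in((.008,.075),(.008,.055),(.0065,.044),(.0052,.034),(.005,.024),(.005,.016),(.005,.0125)):
    go(x,z,.05)
    F=state()["ft_force"]
    if abs(F[2])>15 or np.hypot(*F[:2])>15: print("STOP"); break
E
```

```text
al 5.23 ee [616.4   4.4 170.3] F [-0.9 -0.5  0. ] gap 63.6 ff 30.0
zb0.092 5.62 ee [616.    3.7 140.2] F [ 0.1  0.2 -0. ] gap 63.5 ff 30.0
zb0.075 6.12 ee [616.3   3.6 123.7] F [-0.7  0.9 -0. ] gap 63.8 ff 30.0
zb0.055 6.67 ee [616.3   3.6 103.6] F [-0.  -0.  -0.5] gap 63.9 ff 30.0
zb0.044 7.04 ee [614.6   3.7  92.4] F [-1.   0.6 -1.6] gap 64.2 ff 30.0
zb0.034 7.39 ee [613.4   3.8  82.4] F [ 0.4 -0.6  0.1] gap 64.0 ff 30.0
zb0.024 7.74 ee [613.2   3.7  72.3] F [-0.1  0.4 -1.2] gap 63.8 ff 30.0
zb0.016 8.05 ee [613.2   3.8  64.3] F [-0.2  0.9 -0.1] gap 63.9 ff 30.0
zb0.0125 8.3 ee [613.4   3.7  61.5] F [-0.2 -0.2 -0.4] gap 63.9 ff 30.0
```

```bash
python3 - <<'E'
from h import *
gripper_open(); hold(.15); rep("open")
move_l(cur(.0063,0,.17),.2)
qk=down(np.radians(87.4-180)); p=[.4625,-.1683]
print(inverse_kinematics([*p,.19],qk))
move_to([*p,.19],qk); rep("above clamp")
a=[cloud(n) for n in("scene","side")]
for n,(f,W) in zip(("scene","side"),a): np.savez(n+"2",f=f,W=W)
for n in("scene2","side2"):
    W=np.load(n+".npz")["W"].reshape(-1,3)
    d=W[:,:2]-CO; x=(d[:,0]*np.cos(CA)+d[:,1]*np.sin(CA))*1000; y=(-d[:,0]*np.sin(CA)+d[:,1]*np.cos(CA))*1000; z=W[:,2]*1000
    for z0,z1 in((55,65),(65,75),(75,85),(90,97)):
        m=(abs(x-3)<14)&(abs(y)<45)&(z>z0)&(z<z1)
        if m.sum()>5: print(n,z0,m.sum(),"x pct",np.round(np.percentile(x[m],[3,50,97]),1),"y",np.round(np.percentile(y[m],[2,98]),1),"zmax",round(z[m].max(),1))
f1,f2=a[0][0],a[1][0]
cv2.imwrite("pics/a2.png",np.hstack([cv2.resize(f1[150:310,120:300],None,fx=2.2,fy=2.2),cv2.resize(f2[100:260,150:330],None,fx=2.2,fy=2.2)])[:, :800])
E
```

```text
open 9.03 ee [613.5   3.7  61.5] F [ 1.3 -0.9  0.8] gap 87.5 ff 0.0
[-4.18133581e-01 -2.04791188e-01  1.58733682e+00 -4.44089210e-16
  1.75904702e+00  1.19804131e+00]
above clamp 12.08 ee [ 462.5 -168.2  189.8] F [-0.1  0.  -0.2] gap 87.2 ff 0.0
scene2 55 35 x pct [-5.3  8.8  9.6] y [-31.3  32.3] zmax 64.9
scene2 65 43 x pct [-5.9  8.4  9.5] y [-28.4  31.8] zmax 74.8
scene2 75 36 x pct [-6.7  8.6  9.4] y [-26.2  32.2] zmax 84.9
scene2 90 84 x pct [-6.1  5.   9.1] y [-30.   30.6] zmax 96.5
side2 55 57 x pct [-9.2 -7.   4.5] y [-18.5  32.1] zmax 65.0
side2 65 53 x pct [-9.1 -7.2  5.6] y [-16.8  31.7] zmax 74.9
side2 75 57 x pct [-9.2 -6.7  5.4] y [-18.   32.3] zmax 84.9
side2 90 115 x pct [-8.   1.6  7.3] y [-30.5  31.5] zmax 96.7
```

View pics/a2.png

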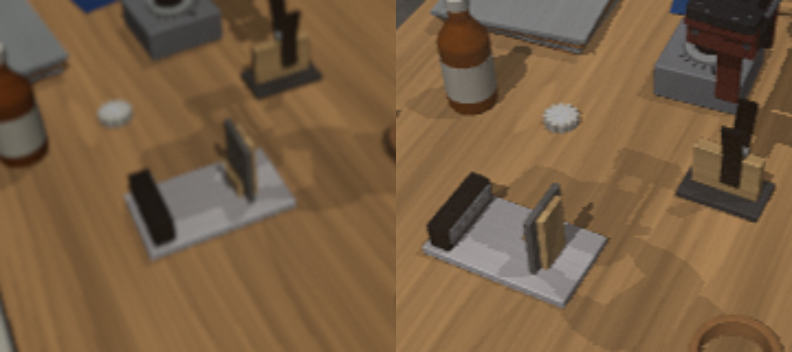

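The plaque stands upright in the slot beside the tongue: centre x about 4.5 mm, y about 0.5 mm, and its top at the seated height. Now I take the clamp.

```bash
python3 - <<'E'
from h import *
p=[.4625,-.1683]
move_l([*p,.095],.12); rep("at")
close(); rep("closed"); hold(.3); rep("held")
if state()["finger_gap"]<.036:
    move_l([*p,.17],.1); rep("lift")
    move_l([*p,.22],.15); rep("lift")
    qc=down(CA); a=cur(0,0,.22)
    print(inverse_kinematics(a,qc))
    move_to(a,qc); rep("over")
    for n in("scene","side"):
        f,W=cloud(n); np.savez(n+"3",f=f,W=W)
        d=W.reshape(-1,3)[:,:2]-CO; x=(d[:,0]*np.cos(CA)+d[:,1]*np.sin(CA))*1000; y=(-d[:,0]*np.sin(CA)+d[:,1]*np.cos(CA))*1000; z=W.reshape(-1,3)[:,2]*1000
        for z0,z1 in((110,150),(150,158),(158,166),(166,175),(175,190),(190,204)):
            m=(abs(x)<30)&(abs(y)<25)&(z>z0)&(z<z1)
            if m.sum()>5: print(n,z0,m.sum(),"x",np.round(np.percentile(x[m],[3,50,97]),1),"y",np.round(np.percentile(y[m],[3,50,97]),1),"z",np.round(z[m].min(),1),z[m].max())
        cv2.imwrite(f"pics/c_{n}.png",f)
    f1,f2=cv2.imread("pics/c_scene.png"),cv2.imread("pics/c_side.png")
    cv2.imwrite("pics/a3.png",np.hstack([cv2.resize(f1[130:290,140:320],None,fx=2.2,fy=2.2),cv2.resize(f2[70:230,130:310],None,fx=2.2,fy=2.2)])[:, :800])
E
```

```text
at 13.12 ee [ 463.  -168.5   95.9] F [-0.  -0.1  0.5] gap 87.8 ff 0.0
closed 14.07 ee [ 464.1 -169.4   99. ] F [-2.  -1.  13.8] gap 28.5 ff 30.0
held 14.37 ee [ 464.1 -169.4   99. ] F [-2.6 -0.  14.9] gap 28.6 ff 30.0
lift 15.27 ee [ 462.2 -168.1  169.1] F [-0.4 -0.7 -0.4] gap 29.0 ff 30.0
lift 15.75 ee [ 462.5 -168.3  219.5] F [-0.8  0.  -2.1] gap 28.6 ff 30.0
[-4.94352955e-02  1.08700220e-01  1.23074254e+00 -4.44089210e-16
  1.80214990e+00 -7.54739344e-03]
over 16.86 ee [606.8   3.5 219.1] F [-0.3  0.5 -1.1] gap 28.4 ff 30.0
scene 150 7 x [-26.4 -20.   25.5] y [-10.8   6.3   7.5] z 154.0 157.94577404024807
scene 158 34 x [-24.   22.3  26.3] y [-13.4   5.4   8.8] z 158.1 165.61078512299892
scene 166 41 x [-21.2  20.2  23.9] y [-12.9   7.    9.2] z 166.0 174.9715605275225
scene 175 64 x [-18.1  16.4  21. ] y [-12.9   6.1  10.1] z 175.3 189.98447613604665
scene 190 107 x [-13.8   0.4  16.1] y [-10.    4.3  10.8] z 190.0 203.21615350117025
side 150 8 x [-27.4 -21.   23.6] y [-7.9  5.6  7. ] z 154.3 157.96006277267054
side 158 52 x [-27.3 -24.3  23. ] y [-12.5   1.1   7.8] z 158.1 165.93479577801875
side 166 51 x [-24.7 -22.6  19.7] y [-12.2   4.2   8.9] z 166.3 174.8592836420784
side 175 80 x [-22.4 -18.7  15.9] y [-13.1   3.7   9.7] z 175.1 189.93481321636867
side 190 127 x [-18.2  -3.3  12.4] y [-10.1   4.   10.6] z 190.1 203.710241820918
```

View pics/a3.png

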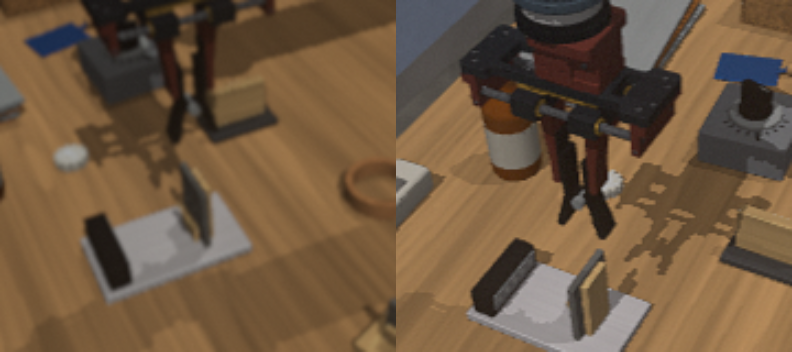

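The clamp is held open above the stand, jaws about ±20 mm around x = 0, with y off by about -1.7 mm. I lower it in steps and watch the force.

```bash
python3 - <<'E'
from h import *
x,y=.0005,.0017
move_l(cur(x,y,.165),.12); rep("165")
for z in(.145,.135,.131,.128):
    move_l(cur(x,y,z),.05); rep(z)
    if abs(state()["ft_force"][2])>8: print("contact"); break
gripper_open(); hold(.2); rep("open")
E
```

```text
165 17.57 ee [607.8   5.5 165.5] F [-0.2 -0.3 -0.9] gap 28.2 ff 30.0
0.145 18.12 ee [607.6   5.7 144.6] F [ 0.1 -0.5 -1.2] gap 28.6 ff 30.0
0.135 18.47 ee [607.5   5.7 134.3] F [ 0.9 -0.4 -0.1] gap 28.6 ff 30.0
0.131 18.72 ee [607.6   5.7 130.7] F [-0.2  0.3  0.1] gap 28.5 ff 30.0
0.128 18.97 ee [607.7   5.7 127.7] F [ 0.2 -0.  -1.3] gap 28.2 ff 30.0
open 20.19 ee [607.8   5.7 128. ] F [-1.  0. -1.] gap 87.8 ff 0.0
```

```bash
python3 - <<'E'
from h import *
move_l(cur(.0005,.0017,.22),.2)
q=down(np.radians(72)); 
move_to([.558,-.30,.26],q); rep("dial hover")
im=get_image("wrist"); w=im["frame"]; np.savez("wrist",f=w,K=im["camera_matrix"],V=im["view"],d=im["depth"]); print(im["camera_matrix"],np.round(im["view"],3))
cl={n:cloud(n) for n in("scene","side")}
for n,(f,W) in cl.items(): 
    np.savez(n+"4",f=f,W=W)
    d=W.reshape(-1,3)[:,:2]-CO; x=(d[:,0]*np.cos(CA)+d[:,1]*np.sin(CA))*1000; y=(-d[:,0]*np.sin(CA)+d[:,1]*np.cos(CA))*1000; z=W.reshape(-1,3)[:,2]*1000
    for z0,z1 in((55,65),(65,85),(100,140),(135,155)):
        m=(abs(x)<40)&(abs(y)<16)&(z>z0)&(z<z1)
        if m.sum()>5: print(n,z0,m.sum(),"x",np.round(np.percentile(x[m],[3,50,97]),1),"y",np.round(np.percentile(y[m],[3,50,97]),1),"z",np.round(z[m].max(),1))
f1,f2=cl["scene"][0],cl["side"][0]
b=np.hstack([cv2.resize(f1[180:280,160:270],None,fx=2.4,fy=2.4),cv2.resize(f2[130:240,150:260],(264,240))])
c=cv2.resize(w,(480,360)); o=np.zeros((600,528,3),np.uint8); o[:240]=b; o[240:,:480]=c
cv2.imwrite("pics/a4.png",o)
E
```

```text
dial hover 22.38 ee [ 558.1 -299.4  259.2] F [ 0.6 -0.9 -0.5] gap 88.0 ff 0.0
[[297.31863964   0.         255.19189635]
 [  0.         297.31863964 195.26816971]
 [  0.           0.           1.        ]] [[ 0.309  0.951  0.001  0.113]
 [-0.922  0.299 -0.244  0.641]
 [-0.232  0.075  0.97  -0.265]
 [ 0.     0.     0.     1.   ]]
scene 65 46 x [-13.3  13.6  16.5] y [-10.2   9.   11.5] z 84.4
scene 100 187 x [-18.4  -3.1  21.4] y [-10.3   6.9  13. ] z 139.7
scene 135 71 x [-24.  -18.5  27.8] y [-8.4  7.6 12.9] z 154.9
side 55 8 x [-9.1 -8.5 -7.3] y [ 5.4  8.1 13.7] z 62.9
side 65 56 x [-16.7 -15.2  -7.8] y [-9.3  8.7 14.8] z 84.8
side 100 250 x [-21.9   3.4  18.2] y [-9.9  5.3 13.1] z 139.8
side 135 107 x [-27.4  18.2  24.4] y [-8.3  5.1 12.3] z 155.0
```

View pics/a4.png

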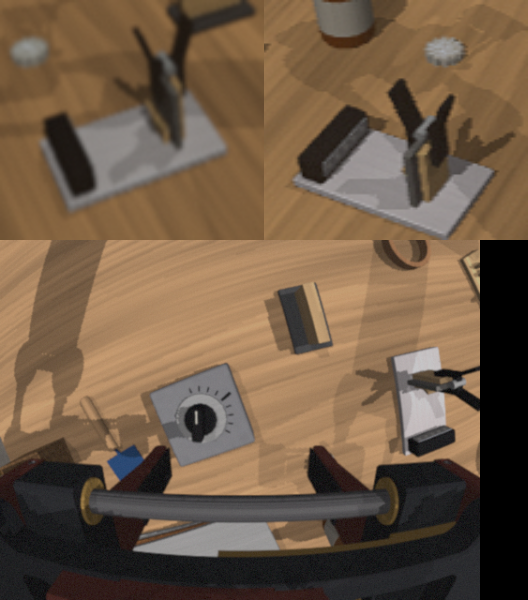

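The clamp grips tongue and plaque squarely near the middle. In the wrist picture the dial is at about (200, 418), with its long mark to the upper right at about (226, 396) and the white line pointing up. I rectify that view to measure the angles.

```bash
python3 - <<'E'
import numpy as np,cv2
d=np.load("wrist.npz"); f,K,V=d["f"],d["K"],d["V"]
def ortho(z,cx=.558,cy=-.353,h=.06,n=400):
    r,c=np.mgrid[:n,:n]; X=cx+h-(r+.5)/n*2*h; Y=cy+h-(c+.5)/n*2*h   # up=+x, left=+y
    P=np.stack([X,Y,np.full_like(X,z)],-1)@V[:3,:3].T+V[:3,3]
    a,b,w=P[...,0],-P[...,1],-P[...,2]; rr=np.hypot(a,b); t=np.arctan2(rr,w)
    return cv2.remap(f,(K[0,2]+K[0,0]*t*a/rr).astype(np.float32),(K[1,2]+K[1,1]*t*b/rr).astype(np.float32),cv2.INTER_LINEAR)
o=np.hstack([ortho(.05),ortho(.094)])
for k in(0,1): cv2.drawMarker(o,(200+400*k,200),(0,0,255),0,8,1)
cv2.imwrite("pics/dial.png",o)
E
```

```text
(no output)
```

View pics/dial.png

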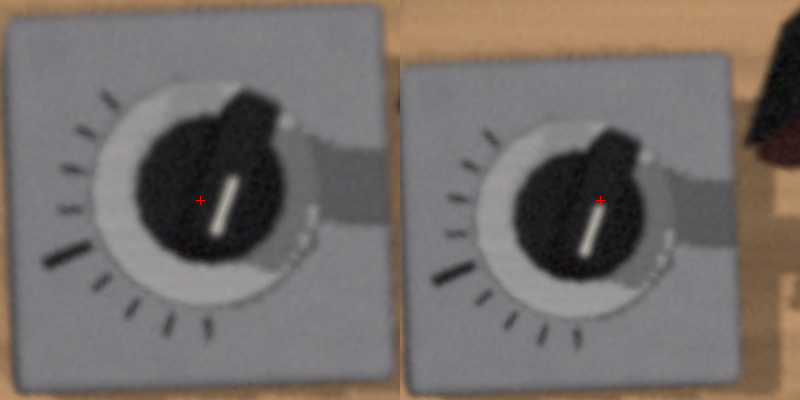

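```bash
python3 - <<'E'
from h import *
p=[.558,-.353]; a0=71.6; q0=down(np.radians(a0))
move_to([*p,.18],q0); move_l([*p,.078],.12); rep("at")
close(); rep("closed")
for k in(1,2): move_to([*p,.078],down(np.radians(a0-24.5*k))); rep(k)
hold(.2); print(np.round(state()["joint_pos"],3))
gripper_open(); rep("open"); move_l([*p,.18],.15)
move_to([.558,-.30,.26],down(np.radians(72))); rep("hover")
im=get_image("wrist"); f,K,V=im["frame"],np.array(im["camera_matrix"]),np.array(im["view"])
def ortho(z,cx=.558,cy=-.353,h=.06,n=400):
    r,c=np.mgrid[:n,:n]; X=cx+h-(r+.5)/n*2*h; Y=cy+h-(c+.5)/n*2*h
    P=np.stack([X,Y,np.full_like(X,z)],-1)@V[:3,:3].T+V[:3,3]
    a,b,w=P[...,0],-P[...,1],-P[...,2]; rr=np.hypot(a,b); t=np.arctan2(rr,w)
    return cv2.remap(f,(K[0,2]+K[0,0]*t*a/rr).astype(np.float32),(K[1,2]+K[1,1]*t*b/rr).astype(np.float32),cv2.INTER_LINEAR)
o=np.hstack([ortho(.05),ortho(.094)])
s=[get_image(n)["frame"] for n in("scene","side")]
b=np.hstack([cv2.resize(s[0][200:300,160:290],(400,190)),cv2.resize(s[1][130:240,150:300],(400,190))])
cv2.imwrite("pics/dial2.png",np.vstack([o,b]))
E
```

```text
at 24.0 ee [ 558.6 -353.3   79.4] F [-0.6 -0.3  0.7] gap 87.7 ff 0.0
closed 25.12 ee [ 557.9 -353.3   78. ] F [-0.9 -1.7  0.5] gap 14.1 ff 30.0
1 25.62 ee [ 558.1 -352.9   78. ] F [ 1.3 -0.9 -0.6] gap 13.6 ff 30.0
2 26.11 ee [ 558.5 -352.7   78. ] F [ 2.7  0.4 -1.9] gap 13.6 ff 30.0
[-6.150e-01  2.740e-01  1.296e+00  1.000e-03  1.571e+00 -1.012e+00]
open 27.52 ee [ 558. -353.   78.] F [-0.5  0.1 -0.2] gap 87.8 ff 0.0
hover 29.13 ee [ 557.8 -300.   258.3] F [0.5 0.  0.3] gap 88.1 ff 0.0
```

View pics/dial2.png

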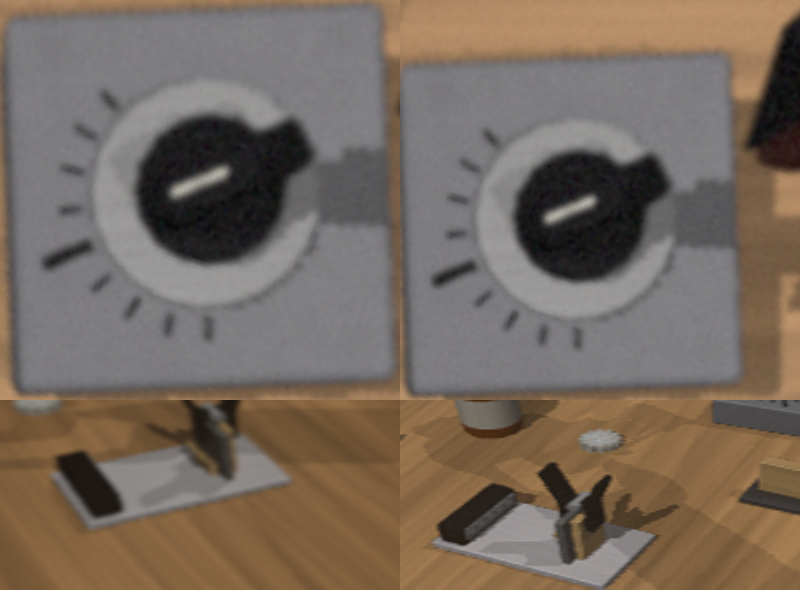

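The white line, (228,172) to (170,193), is parallel to the long mark and points at it. The clamp still grips the plaque and tongue, so I hand in the job.

```bash
python3 -c "
from h import *
print(job_done()); print(state()['time'])"
```

```text
the job is handed in; nothing more can be done
None
the job is handed in; nothing more can be done
```

I handed the job in after about 30 s of the 72 s allowed: the last pictures show the wide plaque seated in the slot, the clamp gripping it and the tongue squarely, and the dial on the long mark; I did not disturb the small plaque, and no verdict came back.

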